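# Load a sample plate and index the stage to the objective

### The arm

A 6-joint arm with a two-finger parallel gripper is mounted at the origin on the work surface. World frame = base frame: x ahead of the robot, y to its left, z up, the work surface at z = 0. Lengths are in m, angles in rad, forces in N, time in s.
With the tool pointing down it reaches from about 0.275 to 0.825 m from the base axis. Payload 4.9 kg.
Tool frame: the origin (TCP) lies at the centre of the arm's flange, where the gripper is bolted on; the fingertips stand 173 mm ahead of it and the grasp point (between the pads) lies r.grasp_offset ahead of it (r.grasp_offset is the distance from the TCP to the grasp point, in m); x points along the fingers, y is the direction in which the jaws open and shut, and the axes are right-handed (so a half turn about x gives the same grasp; the last joint's range is limited). The gripper opens to 85 mm and grips with 20 to 120 N. Pads are 22 mm wide; open, the fingers measure 114 mm over their backs; the gripper's body (76 mm by 85 mm) begins 54 mm behind the grasp point. The pads swing forward as they close: fully open they stand 13 mm farther back than shut.
Start: joints at [1.203, 0.326, -0.193, 1.052, 0, 1.437], TCP at [0.127, 0.535, 0.405] pointing down, gripper open.
Joint ranges: [-2.65, 2.65], [-0.97, 1.79], [-1.3, 1.35], [-1.93, 2.1], [-1.47, 1.37], [-3.14, 3.14]. Speed limits (rad/s): [2.57, 2.57, 3.14, 3.14, 3.14, 3.14].

### API

Orientations are given as a unit quaternion [x, y, z, w].
In Python, from plant import r gives the robot as it stands.
- The arm moves only by the tool carry_out, never from a script. Its argument "plan" is a list of rows, each an object with "hand": the closure, from -1 (fully open) to 1 (shut), so that 0 is half open; "xyz": the shift along the tool's x, y, z in m, a list of three; "twist": the turn, a rotation vector about the tool's x, y, z in degrees, a list of three. In form: [{"hand": hand, "xyz": [x, y, z], "twist": [rx, ry, rz]}, ...]. A call has 1 to 8 rows; each row shifts and turns the commanded pose from where the row before left it, along the tool's axes as they then stand; what a row does not reach is not made up. A row lasts 1/8 s, in which the tool goes at most 62.5 mm and 10.7 degrees, less where a joint would pass 70% of its speed; a pose out of reach is approached as far as the arm can. A call with a gripper value outside its range is refused whole. The fingers move at their own pace and stop on an object; "newtons" is the grip in N (left out, the last holds). Time passes only in rows, so rows that do not move let the fingers close. It gives the time, the measured TCP pose, the force and the opening at its end, in the units of the state.
- r.sense(): the state, without advancing time (a new reading comes with each control period).
- r.capture(name): name is "side" or "top"; returns a dict with "color" (480x640x3 uint8, red, green, blue), "range_z" (480x640 float32, m along the optical axis (not along the pixel's ray), 0 where there is no reading), "fx", "fy", "cx", "cy" (pixels), "view" (4x4, takes a point from world to camera coordinates). Camera axes: x right, y up, looking along -z (the intrinsics and any distortion apply to the point x, -y, -z); pixel columns grow to the right and rows downward; lengths in m; the calibration is good to about 2 mm. A picture is of the moment at which its call begins.
- r.job_done(): hands the job in, once; it reports no verdict.
The state is a dict: "time": time; "q": joint angles; "dq": joint speeds; "tau": joint torques, N m; "tool_pos": TCP position; "orientation": TCP orientation; "wrist_force": force on the tool from outside, world axes, zero at the start; "ft_torque": the same for the moment, N m; "finger_gap": finger opening in m.
Only numpy, scipy, OpenCV 4.12 (cv2) and the standard library are available. Lean on these libraries where they do the work, as an engineer would, in place of code of your own. Each camera call takes 0.05 s, during which the arm holds its last target.

### The job

Take the green-framed sample plate out of the rack and push it down fully home into the slot on the stage's sliding carriage. Then pull up the red plunger knob, slide the carriage one hole over so that the plate stands in front of the white microscope objective (not the black lamp), and push the knob all the way down so that the pin sits fully in that hole. Finish with the gripper still on the knob, holding it fully down: nothing is let go at the end, as the knob springs up without your hand. Leave the other plates and the things on the bench where they are.

Things in the scene. Friction and masses are not known exactly. Their poses are not given: they have to be found in the camera images.
- stage: Indexing stage fixed to the bench: grey base 140 (x) x 280 (y) x 20 mm, with an aluminium index bar (top 36 mm above the bench) with five square 12 mm holes 40 mm apart along the bar. Origin: centre of the base's underside. Its y axis is the slide direction, its x axis points away from the robot towards the objective and the lamp. End stops and rails stay below 44 mm.
- carriage (a joint): Black T-shaped carriage (deck top 52 mm above the bench, 119 mm long in x; 90 mm wide under the holder, 44 mm wide under the knob) sliding along the stage's y; 0 = middle hole (where it starts, loading place), +0.040 and -0.040 m = the next holes; stops at +-0.09. Friction about 2 N; it cannot slide until the pin is pulled clear.
- holder: Aluminium slotted plate holder fixed on the carriage. Origin: centre of the slot's floor (52 mm above the bench). The slot is 26 mm deep, open upwards with a small flared mouth that reaches 31 mm above the slot floor; inside it is 10 mm in x and 53 mm in y (the plate is 8 x 50). Outside 26 x 69 mm. Axes as the stage's. The knob is 75 mm away from it towards the robot (-x).
- plunger (a joint): Height of the spring plunger's pin, m: 0 = fully home in a hole (lower stop); about 0.005 = where the spring leaves it when nobody holds the knob (pin still half in the hole and locking); the pin is clear of the bar above 0.014; 0.020 = upper stop. Spring 900 N/m about the rest height: some 5 N down to reach 0, some 9 to 13 N up to clear the bar. The pin is 8 mm thick with a round tip.
- knob: Red round knob of the plunger, 28 mm in diameter and 26 mm high, upright axis; origin at its centre. It moves up and down with the plunger and sideways with the carriage. With the pin fully home its centre is 90 mm above the bench, at rest 95 mm. Below it is an 18 mm brass collar, its top 68 mm above the bench.
- sample_center (a point): Centre of the loose green-framed sample plate, 8 (its x) x 50 (its y) x 80 mm (its z, upright), mass about 60 g, same both ways round. It stands upright in a rack with its foot 12 mm above the bench; the rack's walls reach 36 mm above the bench. Which of the rack's three places it has varies. In the holder, fully home, its centre is 40 mm above the slot floor.
- objective: White microscope objective head on a stand behind the stage, white barrel 38 mm across with a blue band and a steel nose pointing at the stage (-x), axis 100 mm above the bench. Origin: on the bench under the middle of its stand. Axes as the stage's. It stands exactly beside one of the two next holes: at stage x = +0.150 m, y = +0.040 or -0.040 m. Its nose ends 75 mm behind the plate's plane.
- lamp: Black lamp housing with an amber window, on a like stand beside the other next hole. Origin on the bench under its stand. Not to be used.
- rack: White rack fixed to the bench, 200 (x) x 60 (y) x 36 mm, three slots in a row along its x, 65 mm apart; the plates' broad faces look along its y. Slots 11 mm wide. Origin: centre of the underside.
- plate_orange_center (a point): Centre of the orange-framed plate in the rack, same size as the sample; leave it.
- plate_white_center (a point): Centre of the white-framed plate in the rack, same size; leave it.
- dish: Clear petri dish, 90 mm across, 16 mm high, origin under its centre; leave it.
- bottle: Amber bottle, 48 mm across, 110 mm high, origin under its centre; leave it.
- screwdriver: Small screwdriver, 140 mm long, lying on the bench, origin underneath; leave it.
Mind the look-alikes: they are no part of the job. What is shaped like the objective but brown is not meant. What is shaped like the part that bears sample_center but yellow is not meant.

How it is judged:
By the outcome, as a careful person would: the job done as asked, in the order asked, and still so for the second after the job is handed in, while the arm keeps its last pose, push and grip.
It also fails if it takes over 58 s, if anything falls off the work surface, if the arm or the gripper's body presses on something with over 40 N, if the wrist force passes 120 N, or if a joint passes its speed limit or range.

## Working session

There is one attempt and no reset: what is moved stays moved. The work goes in short steps, Python scripts to look and compute and a tool call to move; the robot and the scene stay as the last step left them, time stands still between calls to the robot, and variables do not carry over. Pictures are saved under pics/ and viewed, and the job is handed in when it is done.

Besides the shell and the picture viewer there is one more tool, called after "Call:" as name([rows], argument=value, ...), one row to a line, values as JSON. carry_out: Moves the arm, as the interface text tells. Its arguments: {"type":"object","properties":{"plan":{"type":"array","items":{"type":"object","properties":{"hand":{"type":"number"},"xyz":{"type":"array","items":{"type":"number"}},"twist":{"type":"array","items":{"type":"number"}}}}},"newtons":{"type":"number"}},"required":["plan"]}

```bash
ls; mkdir -p pics
cat > h.py <<'E'
import numpy as np, cv2
from plant import r
def snap(n):
    c=r.capture(n); np.savez(f'{n}.npz',**{k:np.array(v) for k,v in c.items()}); return c
def load(n):
    d=np.load(f'{n}.npz'); return {k:d[k] for k in d.files}
def ray(c,u,v):
    V=np.array(c['view']); R=V[:3,:3]; t=V[:3,3]
    d=np.array([(u-c['cx'])/c['fx'],-(v-c['cy'])/c['fy'],-1.0])
    return -R.T@t, R.T@d
def onz(c,u,v,z):
    o,d=ray(c,u,v); return o+d*(z-o[2])/d[2]
def dep(c,u,v):
    o,d=ray(c,u,v); return o+d*float(c['range_z'][int(v),int(u)])
def proj(c,p):
    V=np.array(c['view']); q=V[:3,:3]@np.array(p)+V[:3,3]
    return c['cx']+c['fx']*q[0]/-q[2], c['cy']-c['fy']*q[1]/-q[2]
E
python3 - <<'E'
from h import *
for n in('side','top'):
    c=snap(n); cv2.imwrite(f'pics/{n}0.png',c['color'][:,:,::-1]); print(n,[k for k in c],c['fx'],c['fy'],c['cx'],c['cy']); print(np.round(c['view'],3)); print(ray(c,320,240))
print(r.sense(), r.grasp_offset)
E
```

```text
pics
side ['color', 'range_z', 'fx', 'fy', 'cx', 'cy', 'view'] 570.501125130049 570.501125130049 309.06944329630846 236.3301307635543
[[ 0.922 -0.387  0.01  -0.473]
 [ 0.261  0.64   0.722 -0.206]
 [-0.286 -0.663  0.692 -1.172]
 [ 0.     0.     0.     1.   ]]
(array([ 0.1543966 , -0.8284082 ,  0.96351955]), array([ 0.30198907,  0.65167413, -0.69608326]))
top ['color', 'range_z', 'fx', 'fy', 'cx', 'cy', 'view'] 591.6339517667387 591.6339517667387 325.9893661232195 245.28682164778974
[[-1.400e-02 -1.000e+00  1.000e-03  4.300e-02]
 [ 9.850e-01 -1.400e-02  1.720e-01 -5.110e-01]
 [-1.720e-01  4.000e-03  9.850e-01 -1.159e+00]
 [ 0.000e+00  0.000e+00  0.000e+00  1.000e+00]]
(array([0.30530138, 0.03959467, 1.22921153]), array([ 0.18048126,  0.00648597, -0.98364973]))
{'time': 0.1, 'q': array([ 1.20279827e+00,  3.26897377e-01, -1.93442955e-01,  1.05199714e+00,
       -6.11999826e-06,  1.43661935e+00]), 'dq': array([-3.80485362e-04, -5.07618017e-06,  4.05601893e-03, -1.10388619e-03,
       -3.00481351e-04,  2.08567896e-04]), 'tau': array([ 9.45255379e-04, -4.44240546e+01,  2.63037962e+01,  7.90226972e-03,
       -1.19626375e-04, -5.79768084e-06]), 'tool_pos': array([0.12732527, 0.53481838, 0.40398043]), 'orientation': array([ 0.08195169,  0.70241296, -0.08300835,  0.7021464 ]), 'wrist_force': array([0.02241357, 0.32415933, 1.16770745]), 'ft_torque': array([ 0.00903612, -0.0234305 , -0.02350839]), 'finger_gap': 0.0854251149800158} 0.1547
```

View pics/side0.png

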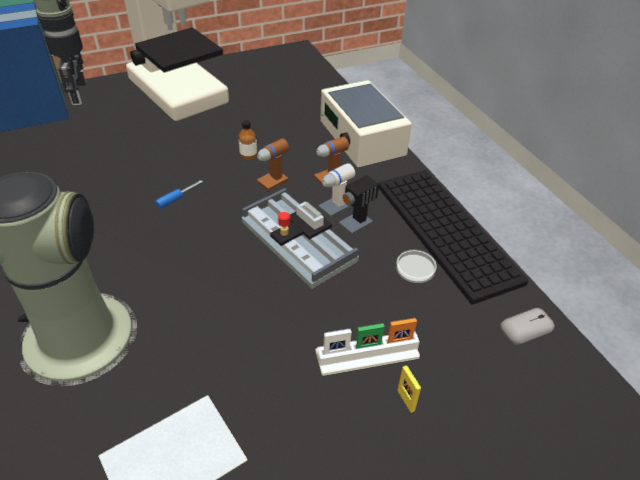

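View pics/top0.png

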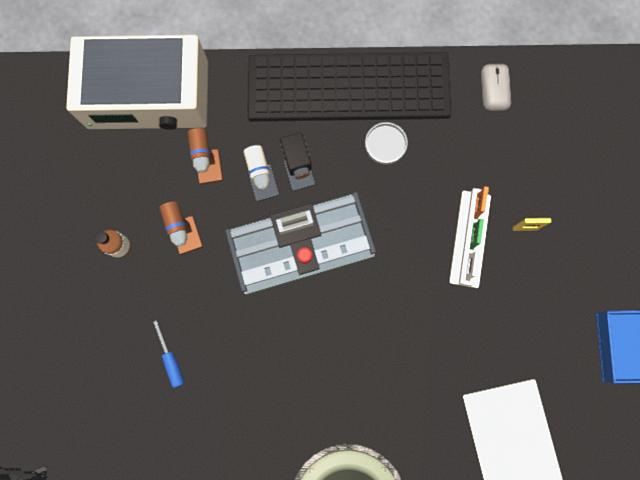

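Top view: the green plate is in the middle rack place, at about (477,233). Its rack neighbours are orange (483,202) and white (471,265), and a yellow decoy stands alone at (533,224). The white objective is at (258,165), the lamp at (296,160), and brown decoys at (200,150) and (175,225). The knob is at (305,255). I'll take close crops and measure.

Run:
```python
from h import *
t=load('top'); s=load('side')
a=cv2.resize(t['color'][180:300,430:560],None,fx=3,fy=3,interpolation=cv2.INTER_CUBIC)
b=cv2.resize(t['color'][130:300,215:385],None,fx=2.35,fy=2.35,interpolation=cv2.INTER_CUBIC)
im=np.zeros((600,800,3),np.uint8); im[:360,:390]=a; im[:b.shape[0],395:395+b.shape[1]]=b
cv2.imwrite('pics/crop1.png',im[:,:,::-1])
a=cv2.resize(s['color'][310:420,300:440],None,fx=2.8,fy=2.8,interpolation=cv2.INTER_CUBIC)
b=cv2.resize(s['color'][150:290,230:390],None,fx=2.5,fy=2.5,interpolation=cv2.INTER_CUBIC)
im=np.zeros((600,800,3),np.uint8); im[:a.shape[0],:a.shape[1]]=a; im[:b.shape[0],400:400+b.shape[1]]=b
cv2.imwrite('pics/crop2.png',im[:,:,::-1])
for n,c in(('top',t),('side',s)):
    hsv=cv2.cvtColor(c['color'],cv2.COLOR_RGB2HSV)
    for nm,lo,hi in(('green',(50,120,60),(80,255,255)),('red',(0,200,100),(4,255,255)),('orange',(8,190,150),(16,255,255))):
        m=cv2.inRange(hsv,lo,hi); k,l,st,ce=cv2.connectedComponentsWithStats(m)
        for i in range(1,k):
            if st[i,4]>25:
                vs,us=np.where(l==i); P=np.array([dep(c,u,v) for u,v in zip(us,vs)])
                print(n,nm,st[i],np.round(ce[i],1),'med',np.round(np.median(P,0),3),'zmax',np.round(np.percentile(P[:,2],[2,50,95,100]),3))
```

```text
top green [471 219  12  30 135] [477.4 232.9] med [ 0.524 -0.264  0.091] zmax [0.049 0.091 0.097 0.099]
side green [357 324  27  24 399] [369.4 334. ] med [ 0.524 -0.269  0.079] zmax [0.034 0.079 0.094 0.964]
side red [283 219   6   7  28] [286.  221.8] med [0.482 0.063 0.101] zmax [0.091 0.101 0.107 0.107]
side orange [389 321  27  21 242] [401.6 329.8] med [ 0.587 -0.282  0.077] zmax [0.04  0.077 0.091 0.095]
```

View pics/crop1.png

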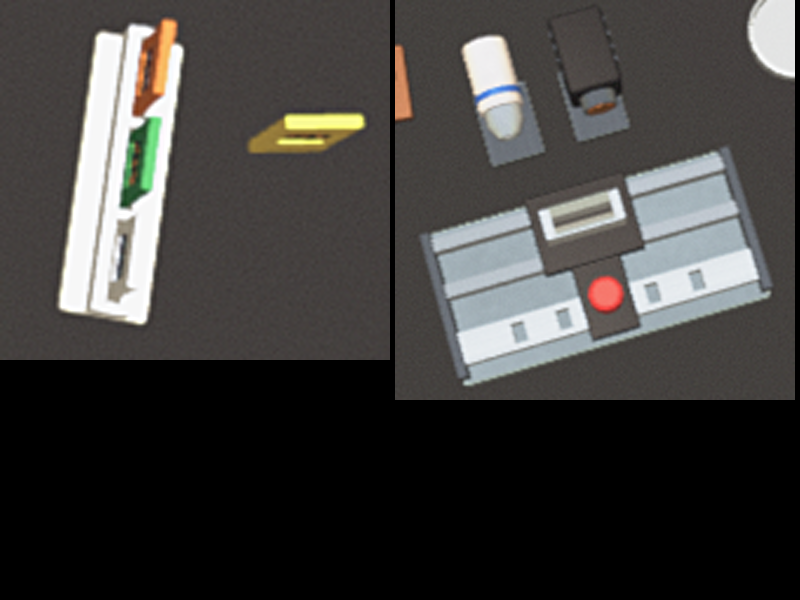

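View pics/crop2.png

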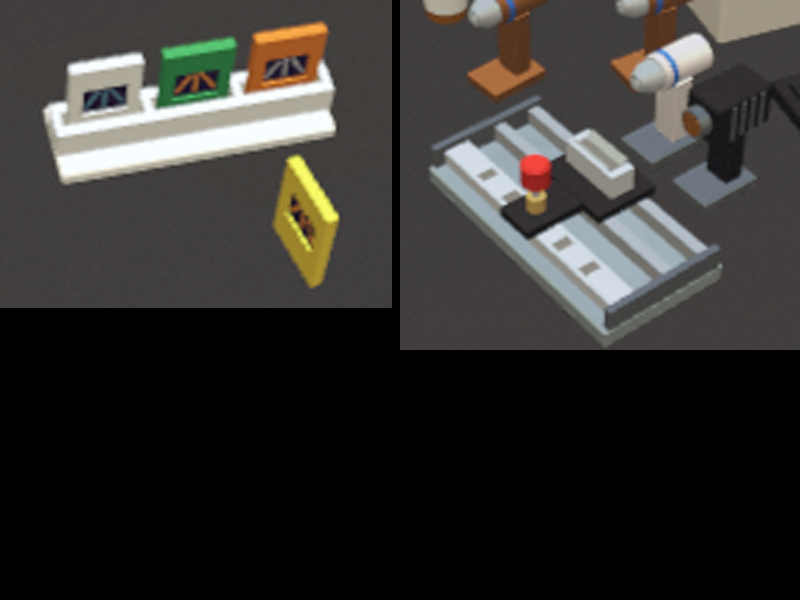

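```bash
cat >> h.py <<'E'
def cloud(c):
    v,u=np.mgrid[0:480,0:640]; V=np.array(c['view']); R=V[:3,:3]; o=-R.T@V[:3,3]
    d=np.stack([(u-c['cx'])/c['fx'],-(v-c['cy'])/c['fy'],-np.ones(u.shape)],-1)@R
    return o+d*c['range_z'][...,None]
def rect(P):
    (c,wh,a)=cv2.minAreaRect(P[:,:2].astype(np.float32)*1000); 
    w,h=wh
    if w<h: w,h,a=h,w,a+90
    return np.round(c,1),np.round((w,h),1),round((a+90)%180-90,1)
E
python3 - <<'E'
from h import *
for n in('top','side'):
    c=load(n); P=cloud(c); ok=c['range_z']>0; hsv=cv2.cvtColor(c['color'],cv2.COLOR_RGB2HSV)
    X,Y,Z=P[...,0],P[...,1],P[...,2]
    def box(x0,x1,y0,y1,z0,z1,name,extra=True):
        m=ok&(X>x0)&(X<x1)&(Y>y0)&(Y<y1)&(Z>z0)&(Z<z1)&extra
        Q=P[m]; 
        if len(Q)>5: 
            (ce,wh,a)=rect(Q); print(n,name,len(Q),'med',np.round(np.median(Q,0)*1000,1),'rect',ce,wh,a,'z',np.round(np.percentile(Q[:,2],[5,50,95])*1000,1))
    box(.4,.52,.0,.1,.100,.12,'knobtop')
    box(.5,.6,.0,.13,.072,.1,'holdertop')
    box(.4,.62,-.12,.25,.015,.024,'base')
    box(.4,.62,-.12,.25,.034,.04,'bar')
    box(.5,.6,.0,.13,.046,.06,'deck')
    box(.40,.65,-.33,-.2,.02,.045,'rack')
    g=(hsv[...,0]>50)&(hsv[...,0]<80)&(hsv[...,1]>100)
    box(.45,.6,-.32,-.2,.03,.12,'green all',g)
    box(.45,.6,-.32,-.2,.086,.12,'green top',g)
    box(.40,.65,-.32,-.2,.086,.12,'plates top')
    box(.55,.75,.0,.2,.08,.14,'objs')
E
```

```text
top knobtop 166 med [482.2  78.1 108.9] rect [483.   79.1] [26.9 25.4] -1.4 z [104.  108.9 112.3]
top holdertop 359 med [555.   96.8  81. ] rect [555.   98.7] [68.8 27. ] -74.3 z [74.3 81.  87.5]
top base 3431 med [514.1  89.6  20.7] rect [543.7  95.4] [277.2 186.6] -74.4 z [16.9 20.7 23.5]
top bar 1786 med [506.4  58.   37.4] rect [520.8  90.6] [275.7 129.4] -74.3 z [34.6 37.4 39.7]
top deck 1059 med [536.6  87.8  53.3] rect [548.9  88.5] [98.3 81.9] 1.4 z [49.5 53.3 57.5]
top rack 856 med [ 519.7 -257.9   36.6] rect [ 528.2 -263.5] [201.8  38.7] -6.5 z [23.9 36.6 42.7]
top green all 191 med [ 526.1 -263.7   90. ] rect [ 527.8 -264.8] [50.2  8.5] -9.9 z [43.2 90.  96.6]
top green top 111 med [ 526.9 -264.7   92.8] rect [ 527.8 -264.8] [50.2  8.5] -9.9 z [88.7 92.8 97.3]
top plates top 377 med [ 525.3 -264.8   92.9] rect [ 528.8 -265.9] [181.5   9.8] -10.9 z [87.8 92.9 96.5]
top objs 1944 med [665.5 109.  118.8] rect [626.8 117.3] [172.5 123.1] 15.0 z [ 84.3 118.8 126.5]
side knobtop 105 med [481.3  72.9 107.8] rect [482.4  74.2] [27.2 27. ] 4.5 z [101.2 107.8 110.6]
side holdertop 2
[... 187 characters left out ...]
r 1181 med [506.3  37.6  37.2] rect [520.5  86.6] [282.6 130.2] -74.5 z [34.5 37.2 39.6]
side deck 570 med [534.4  73.7  52.5] rect [546.9  76.3] [100.4  77. ] -30.2 z [47.9 52.5 57. ]
side rack 1279 med [ 520.  -273.3   35.5] rect [ 527.2 -268. ] [202.   30.9] -11.3 z [22.3 35.5 42.8]
side green all 405 med [ 524.2 -268.9   78.5] rect [ 526.2 -267.5] [49.6 12. ] -11.5 z [41.  78.5 93.5]
side green top 135 med [ 526.8 -267.9   91.8] rect [ 526.4 -267.3] [49.2 11.5] -11.5 z [86.8 91.8 95. ]
side plates top 420 med [ 525.9 -267.7   91.7] rect [ 526.6 -267.2] [179.2  11.6] -10.9 z [86.7 91.7 94.8]
side objs 1386 med [666.7  95.  112.7] rect [628.9 112.4] [171.9 121.3] 15.0 z [ 83.1 112.7 124.9]
```

```bash
cat >> h.py <<'E'
from scipy.spatial.transform import Rotation as Ro
def yaw():
    s=r.sense(); R=Ro.from_quat(s['orientation']).as_matrix(); return s,R
def go(pos,ang,gz=True):
    """pos = target grasp point world, ang = jaw angle deg (mod 180). prints tool-frame deltas: shift (before turn), full rotvec deg"""
    s,R=yaw(); p=np.array(s['tool_pos']); 
    g=p+R[:,0]*r.grasp_offset
    best=None
    for a in (ang,ang+180):
        a=np.radians(a); x=np.array([0,0,-1.]); y=np.array([np.cos(a),np.sin(a),0]); T=np.stack([x,y,np.cross(x,y)],1)
        rv=np.degrees(Ro.from_matrix(R.T@T).as_rotvec())
        t=np.array(pos)-x*r.grasp_offset
        print('opt',np.round(np.degrees(a)),'twist',np.round(rv,1),'shift pre-turn',np.round(R.T@(t-p)*1000,1),'post-turn',np.round(T.T@(t-p)*1000,1))
    print('grasp now',np.round(g*1000,1),'jaw ang',round(float(np.degrees(np.arctan2(R[1,1],R[0,1]))),1),'tilt',np.round(R[:,0],3),'q',np.round(s['q'],2),'F',np.round(s['wrist_force'],1),'gap',round(s['finger_gap']*1000,1),'t',round(s['time'],2))
E
python3 - <<'E'
from h import *
go((.527,-.266,.231),79.1)
go((.555,.098,.231),15.6)
E
```

```text
opt 79.0 twist [-2.5 -0.   0.1] shift pre-turn [  19.2 -686.4  574.3] post-turn [  18.3 -710.8  543.9]
opt 259.0 twist [1.775e+02 1.000e-01 0.000e+00] shift pre-turn [  19.2 -686.4  574.3] post-turn [  18.3  710.8 -543.9]
grasp now [127.2 534.6 249.3] jaw ang 76.6 tilt [-0.001 -0.001 -1.   ] q [ 1.2   0.33 -0.19  1.05 -0.    1.44] F [0.  0.3 1.2] gap 85.4 t 0.1
opt 16.0 twist [61.   0.   0.1] shift pre-turn [  18.7 -325.8  517.2] post-turn [ 18.3 294.5 535.7]
opt 196.0 twist [-1.19e+02 -1.00e-01  0.00e+00] shift pre-turn [  18.7 -325.8  517.2] post-turn [  18.3 -294.5 -535.7]
grasp now [127.2 534.6 249.3] jaw ang 76.6 tilt [-0.001 -0.001 -1.   ] q [ 1.2   0.33 -0.19  1.05 -0.    1.44] F [0.  0.3 1.2] gap 85.4 t 0.1
```

Call:
carry_out([
  {"hand": -1, "xyz": [0, 0, 0], "twist": [-2.5, 0, 0]},
  {"hand": -1, "xyz": [0, -0.04, 0.03], "twist": [0, 0, 0]},
  {"hand": -1, "xyz": [0, -0.04, 0.03], "twist": [0, 0, 0]},
  {"hand": -1, "xyz": [0, -0.04, 0.03], "twist": [0, 0, 0]},
  {"hand": -1, "xyz": [0, -0.04, 0.03], "twist": [0, 0, 0]},
  {"hand": -1, "xyz": [0, -0.04, 0.03], "twist": [0, 0, 0]},
  {"hand": -1, "xyz": [0, -0.04, 0.03], "twist": [0, 0, 0]},
  {"hand": -1, "xyz": [0, -0.04, 0.03], "twist": [0, 0, 0]},
])

```text
time: 1.1
tool_pos: [0.2809, 0.2189, 0.4046]
orientation: [0.067, 0.704, -0.067, 0.704]
wrist_force: [1.6, -0.7, -0.8]
finger_gap: 0.0854
```

Call:
carry_out([
  {"hand": -1, "xyz": [0, -0.04, 0.03], "twist": [0, 0, 0]},
  {"hand": -1, "xyz": [0, -0.04, 0.03], "twist": [0, 0, 0]},
  {"hand": -1, "xyz": [0, -0.04, 0.03], "twist": [0, 0, 0]},
  {"hand": -1, "xyz": [0, -0.04, 0.03], "twist": [0, 0, 0]},
  {"hand": -1, "xyz": [0, -0.04, 0.03], "twist": [0, 0, 0]},
  {"hand": -1, "xyz": [0, -0.04, 0.03], "twist": [0, 0, 0]},
  {"hand": -1, "xyz": [0, -0.04, 0.03], "twist": [0, 0, 0]},
  {"hand": -1, "xyz": [0, -0.04, 0.03], "twist": [0, 0, 0]},
])

```text
time: 2.1
tool_pos: [0.4562, -0.1408, 0.4044]
orientation: [0.067, 0.704, -0.067, 0.704]
wrist_force: [0.7, 0.8, -0.1]
finger_gap: 0.0854
```

Run:
```python
from h import *
go((.527,-.266,.20),79.1)
```

```text
opt 79.0 twist [-0. -0. -0.] shift pre-turn [  49.6 -109.5   93.2] post-turn [  49.7 -109.6   93.2]
opt 259.0 twist [180.  -0.   0.] shift pre-turn [  49.6 -109.5   93.2] post-turn [ 49.7 109.6 -93.2]
grasp now [ 456.2 -140.7  249.7] jaw ang 79.1 tilt [-0.  0. -1.] q [-0.45  0.19 -0.37  1.01  0.   -0.26] F [ 0.7  0.8 -0.1] gap 85.4 t 2.1
```

Call:
carry_out([
  {"hand": 0, "xyz": [0, -0.0366, 0.031], "twist": [0, 0, 0]},
  {"hand": 0, "xyz": [0, -0.0366, 0.031], "twist": [0, 0, 0]},
  {"hand": 0, "xyz": [0, -0.0366, 0.031], "twist": [0, 0, 0]},
  {"hand": 0, "xyz": [0.03, 0, 0], "twist": [0, 0, 0]},
  {"hand": 0, "xyz": [0.03, 0, 0], "twist": [0, 0, 0]},
  {"hand": 0, "xyz": [0, 0, 0], "twist": [0, 0, 0]},
])

```text
time: 2.85
tool_pos: [0.5254, -0.264, 0.3419]
orientation: [0.068, 0.706, -0.066, 0.702]
wrist_force: [-0.8, 0.2, 0.5]
finger_gap: 0.043
```

Run:
```python
from h import *
go((.527,-.266,.073),79.1)
for n,(y0,y1,x0,x1) in (('top',(160,320,400,560)),('side',(260,420,290,450))):
    c=snap(n); cv2.imwrite(f'pics/{n}1.png',cv2.resize(c['color'][y0:y1,x0:x1],None,fx=3.5,fy=3.5,interpolation=cv2.INTER_CUBIC)[:,:,::-1])
```

```text
opt 79.0 twist [-0.  -0.3 -0.1] shift pre-turn [114.2  -1.9   2.7] post-turn [114.2  -1.7   2. ]
opt 259.0 twist [180.   -0.2   0.5] shift pre-turn [114.2  -1.9   2.7] post-turn [114.2   1.7  -2. ]
grasp now [ 524.6 -263.5  187.2] jaw ang 79.1 tilt [-0.005  0.003 -1.   ] q [-0.59  0.45 -0.18  0.95  0.   -0.4 ] F [-0.8  0.2  0.5] gap 43.0 t 2.85
```

View pics/top1.png

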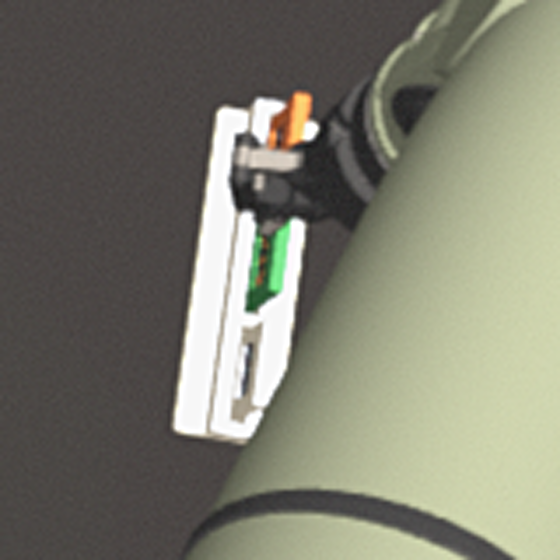

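View pics/side1.png

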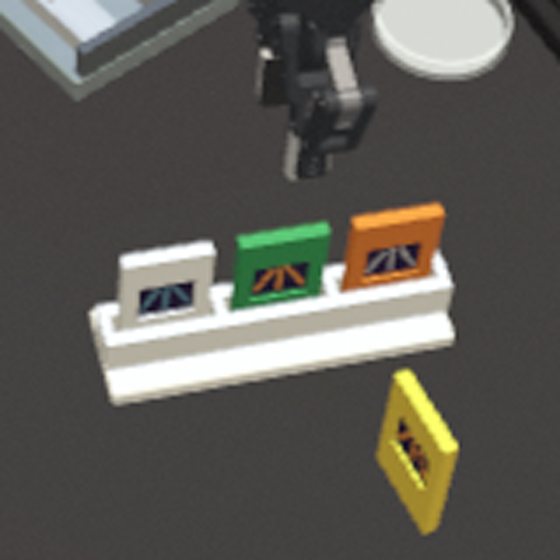

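Call:
carry_out([
  {"hand": 0, "xyz": [0.035, 0, 0], "twist": [0, 0, 0]},
  {"hand": 0, "xyz": [0.03, 0, 0], "twist": [0, 0, 0]},
  {"hand": 0, "xyz": [0.02, 0, 0], "twist": [0, 0, 0]},
  {"hand": 0, "xyz": [0, 0, 0], "twist": [0, 0, 0]},
  {"hand": 0, "xyz": [0, 0, 0], "twist": [0, 0, 0]},
])

```text
time: 3.58
tool_pos: [0.5272, -0.265, 0.2615]
orientation: [0.067, 0.703, -0.068, 0.705]
wrist_force: [0.3, -0.3, 0.1]
finger_gap: 0.0428
```

Run:
```python
from h import *
go((.527,-.266,.073),79.1)
for n,(y0,y1,x0,x1) in (('side',(260,420,290,450)),):
    c=snap(n); cv2.imwrite(f'pics/{n}2.png',cv2.resize(c['color'][y0:y1,x0:x1],None,fx=3.5,fy=3.5,interpolation=cv2.INTER_CUBIC)[:,:,::-1])
```

```text
opt 79.0 twist [0.  0.1 0.1] shift pre-turn [33.8 -1.  -0.1] post-turn [33.8 -1.1 -0. ]
opt 259.0 twist [-1.8e+02 -1.0e-01  2.0e-01] shift pre-turn [33.8 -1.  -0.1] post-turn [33.8  1.1  0. ]
grasp now [ 527.6 -265.2  106.8] jaw ang 79.1 tilt [ 0.002 -0.002 -1.   ] q [-0.59  0.53 -0.28  0.77  0.   -0.4 ] F [ 0.3 -0.3  0.1] gap 42.8 t 3.58
```

View pics/side2.png

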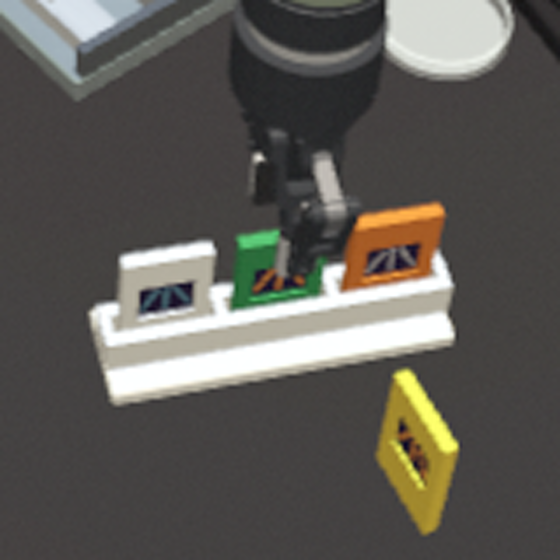

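Call:
carry_out([
  {"hand": 0, "xyz": [0.02, -0.0005, 0], "twist": [0, 0, 0]},
  {"hand": 0, "xyz": [0.014, 0, 0], "twist": [0, 0, 0]},
  {"hand": 0, "xyz": [0, 0, 0], "twist": [0, 0, 0]},
  {"hand": 1, "xyz": [0, 0, 0], "twist": [0, 0, 0]},
  {"hand": 1, "xyz": [0, 0, 0], "twist": [0, 0, 0]},
  {"hand": 1, "xyz": [0, 0, 0], "twist": [0, 0, 0]},
  {"hand": 1, "xyz": [0, 0, 0], "twist": [0, 0, 0]},
  {"hand": 1, "xyz": [0, 0, 0], "twist": [0, 0, 0]},
], newtons=25)

```text
time: 4.62
tool_pos: [0.5266, -0.2655, 0.2263]
orientation: [0.067, 0.704, -0.068, 0.704]
wrist_force: [-0.3, -1.6, 3.7]
finger_gap: 0.0075
```

Run:
```python
from h import *
go((.527,-.266,.073),79.1)
for n,(y0,y1,x0,x1) in (('side',(260,420,290,450)),):
    c=snap(n); cv2.imwrite(f'pics/{n}3.png',cv2.resize(c['color'][y0:y1,x0:x1],None,fx=3.5,fy=3.5,interpolation=cv2.INTER_CUBIC)[:,:,::-1])
```

```text
opt 79.0 twist [-0.   0.1  0.1] shift pre-turn [-1.4 -0.5  0.4] post-turn [-1.4 -0.5  0.4]
opt 259.0 twist [ 1.8e+02  1.0e-01 -1.0e-01] shift pre-turn [-1.4 -0.5  0.4] post-turn [-1.4  0.5 -0.4]
grasp now [ 526.8 -265.7   71.6] jaw ang 79.1 tilt [ 0.001 -0.001 -1.   ] q [-0.59  0.57 -0.31  0.69 -0.   -0.4 ] F [-0.3 -1.6  3.7] gap 7.5 t 4.62
```

View pics/side3.png

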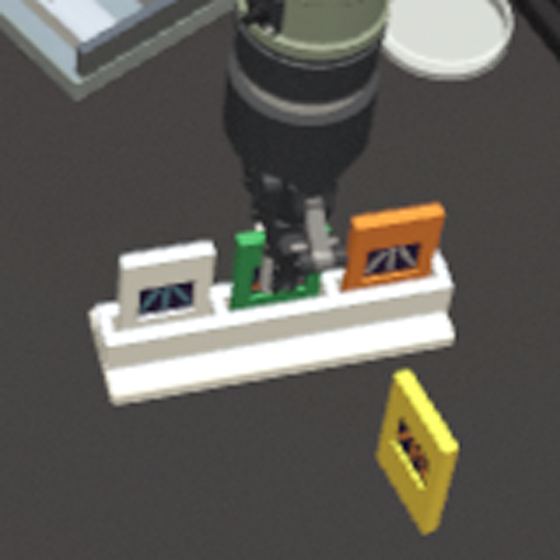

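Call:
carry_out([
  {"hand": 1, "xyz": [0, 0, 0], "twist": [0, 0, 0]},
  {"hand": 1, "xyz": [-0.015, 0, 0], "twist": [0, 0, 0]},
  {"hand": 1, "xyz": [-0.03, 0, 0], "twist": [0, 0, 0]},
  {"hand": 1, "xyz": [-0.035, 0, 0], "twist": [0, 0, 0]},
  {"hand": 1, "xyz": [-0.04, 0, 0], "twist": [0, 0, 0]},
  {"hand": 1, "xyz": [-0.02, 0, 0], "twist": [0, 0, 0]},
  {"hand": 1, "xyz": [0, 0, 0], "twist": [0, 0, 0]},
], newtons=45)

```text
time: 5.55
tool_pos: [0.5268, -0.2648, 0.3677]
orientation: [0.067, 0.703, -0.067, 0.705]
wrist_force: [0.4, -0.4, -1.5]
finger_gap: 0.0072
```

Run:
```python
from h import *
go((.555,.098,.2),15.6)
for n,(y0,y1,x0,x1) in (('side',(230,420,270,460)),):
    c=snap(n); cv2.imwrite(f'pics/{n}4.png',cv2.resize(c['color'][y0:y1,x0:x1],None,fx=3,fy=3,interpolation=cv2.INTER_CUBIC)[:,:,::-1])
```

```text
opt 16.0 twist [63.5  0.2 -0.1] shift pre-turn [ 12.9 361.7 -40.7] post-turn [  13.   124.8 -341.9]
opt 196.0 twist [-1.165e+02  1.000e-01  2.000e-01] shift pre-turn [ 12.9 361.7 -40.7] post-turn [  13.  -124.8  341.9]
grasp now [ 527.2 -264.9  213. ] jaw ang 79.1 tilt [ 0.003 -0.001 -1.   ] q [-0.59  0.42 -0.15  1.    0.   -0.4 ] F [ 0.4 -0.4 -1.5] gap 7.2 t 5.55
```

View pics/side4.png

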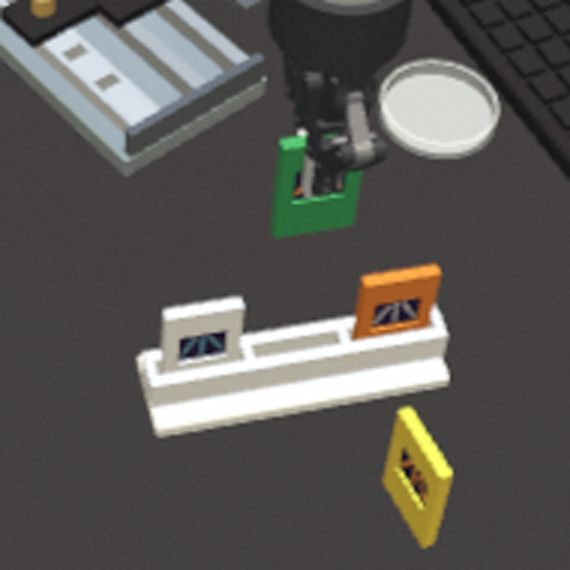

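Call:
carry_out([
  {"hand": 1, "xyz": [0, 0, 0], "twist": [10.5, 0, 0]},
  {"hand": 1, "xyz": [0, 0, 0], "twist": [10.5, 0, 0]},
  {"hand": 1, "xyz": [0, 0, 0], "twist": [10.5, 0, 0]},
  {"hand": 1, "xyz": [0, 0, 0], "twist": [10.5, 0, 0]},
  {"hand": 1, "xyz": [0, 0, 0], "twist": [10.5, 0, 0]},
  {"hand": 1, "xyz": [0, 0, 0], "twist": [10.5, 0, 0]},
  {"hand": 1, "xyz": [0, 0, 0], "twist": [0.5, 0, 0]},
  {"hand": 1, "xyz": [0, 0, 0], "twist": [0, 0, 0]},
])

```text
time: 6.6
tool_pos: [0.5261, -0.2648, 0.3647]
orientation: [0.427, 0.564, -0.427, 0.563]
wrist_force: [0.3, -0.6, 0.1]
finger_gap: 0.0077
```

Call:
carry_out([
  {"hand": 1, "xyz": [0, 0.0156, -0.0427], "twist": [0, 0, 0]},
  {"hand": 1, "xyz": [0, 0.0156, -0.0427], "twist": [0, 0, 0]},
  {"hand": 1, "xyz": [0, 0.0156, -0.0427], "twist": [0, 0, 0]},
  {"hand": 1, "xyz": [0, 0.0156, -0.0427], "twist": [0, 0, 0]},
  {"hand": 1, "xyz": [0, 0.0156, -0.0427], "twist": [0, 0, 0]},
  {"hand": 1, "xyz": [0, 0.0156, -0.0427], "twist": [0, 0, 0]},
  {"hand": 1, "xyz": [0, 0.0156, -0.0427], "twist": [0, 0, 0]},
  {"hand": 1, "xyz": [0, 0.0156, -0.0427], "twist": [0, 0, 0]},
])

```text
time: 7.6
tool_pos: [0.5545, 0.099, 0.3655]
orientation: [0.427, 0.564, -0.427, 0.564]
wrist_force: [0.2, -0.7, -1.0]
finger_gap: 0.0073
```

Call:
carry_out([
  {"hand": 1, "xyz": [0, 0, 0], "twist": [0, 0, 0]},
  {"hand": 1, "xyz": [0, 0, 0], "twist": [0, 0, 0]},
])

```text
time: 7.85
tool_pos: [0.5545, 0.0974, 0.3654]
orientation: [0.427, 0.564, -0.427, 0.563]
wrist_force: [-0.1, -0.5, -0.9]
finger_gap: 0.007
```

Run:
```python
from h import *
go((.555,.098,.16),15.6)
for n,(y0,y1,x0,x1) in (('side',(120,300,220,400)),('top',(130,300,215,385))):
    c=snap(n); cv2.imwrite(f'pics/{n}5.png',cv2.resize(c['color'][y0:y1,x0:x1],None,fx=3.3,fy=3.3,interpolation=cv2.INTER_CUBIC)[:,:,::-1])
```

```text
opt 16.0 twist [0.1 0.  0. ] shift pre-turn [50.7  0.7 -0.5] post-turn [50.7  0.6 -0.5]
opt 196.0 twist [-1.799e+02 -1.000e-01  0.000e+00] shift pre-turn [50.7  0.7 -0.5] post-turn [50.7 -0.6  0.5]
grasp now [554.4  97.3 210.7] jaw ang 15.7 tilt [-0.001 -0.    -1.   ] q [ 0.04  0.38 -0.22  0.97 -0.    1.34] F [-0.1 -0.5 -0.9] gap 7.0 t 7.85
```

View pics/side5.png

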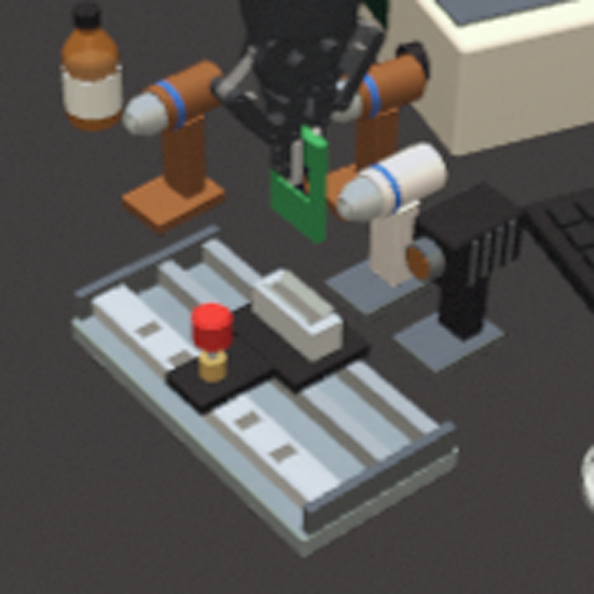

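View pics/top5.png

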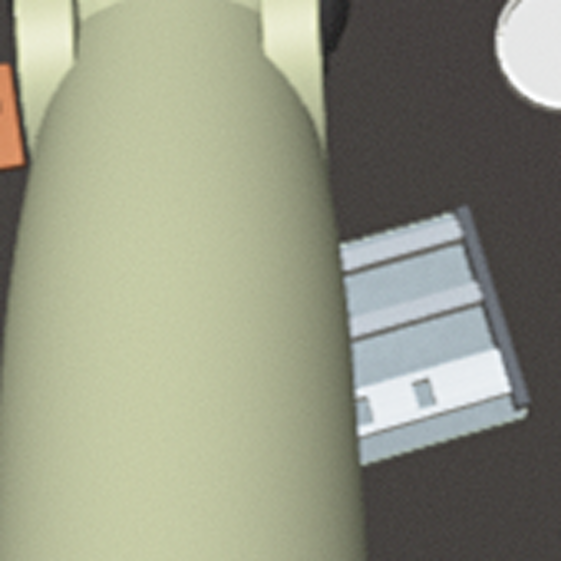

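Run:
```python
from h import *
c=load('side')
y0,x0=145,285
a=cv2.resize(c['color'][y0:y0+95,x0-8:x0+62],None,fx=6,fy=6,interpolation=cv2.INTER_CUBIC)
for k in range(0,70,10): cv2.putText(a,str(x0-8+k),(k*6,8),0,.3,(255,255,0)); cv2.line(a,(k*6,10),(k*6,16),(255,255,0))
for k in range(0,95,10): cv2.putText(a,str(y0+k),(0,k*6+3),0,.3,(255,255,0)); cv2.line(a,(22,k*6),(28,k*6),(255,255,0))
cv2.imwrite('pics/z5.png',a[:,:,::-1])
# predicted holder outline/slot corners & plate foot corners for nominal pose
X=np.array([np.cos(np.radians(15.6)),np.sin(np.radians(15.6)),0]);Y=np.array([-X[1],X[0],0])
H=np.array([.555,.098,.0])
for nm,cx,cy,z,o in(('holder outer top?',.013,.0345,.083,H),('slot in',.005,.0265,.078,H),('plate foot',.004,.025,.151,np.array([.5544,.0973,0])),('plate top',.004,.025,.231,np.array([.5544,.0973,0]))):
    for sx,sy in((-1,-1),(-1,1),(1,1),(1,-1)):
        print(nm,sx,sy,np.round(proj(c,o+sx*cx*X+sy*cy*Y+[0,0,z]),1))
P=cloud(c);hsv=cv2.cvtColor(c['color'],cv2.COLOR_RGB2HSV)
g=(hsv[...,0]>50)&(hsv[...,0]<80)&(hsv[...,1]>100)&(P[...,1]>0)&(P[...,1]<.2)
Q=P[g]; print(len(Q),rect(Q),Q[:,2].min(),np.percentile(Q[:,2],[2,5]))
```

```text
holder outer top? -1 -1 [314.8 219.9]
holder outer top? -1 1 [296.5 204.5]
holder outer top? 1 1 [305.1 200.1]
holder outer top? 1 -1 [323.5 215.3]
slot in -1 -1 [315.2 218.3]
slot in -1 1 [301.2 206.5]
slot in 1 1 [304.6 204.8]
slot in 1 -1 [318.6 216.5]
plate foot -1 -1 [315.6 193.7]
plate foot -1 1 [301.9 182.6]
plate foot 1 1 [304.6 181.3]
plate foot 1 -1 [318.4 192.3]
plate top -1 -1 [316.3 164.7]
plate top -1 1 [301.9 153.8]
plate top 1 1 [304.8 152.5]
plate top 1 -1 [319.2 163.4]
325 (array([551.2,  94.1]), array([48.5, 32.1]), -44.3) 0.14839728436991473 [0.15230068 0.15540704]
```

View pics/z5.png

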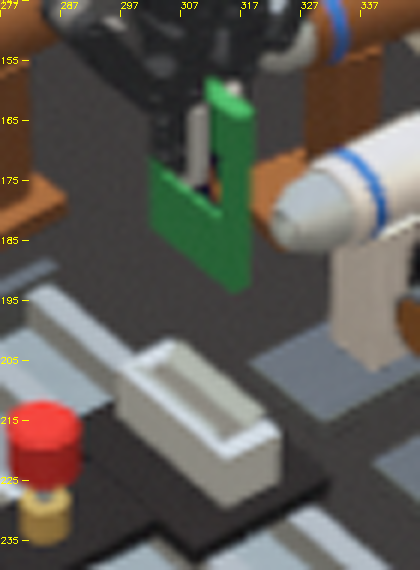

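Run:
```python
from h import *
X=np.array([np.cos(np.radians(15.6)),np.sin(np.radians(15.6)),0]);Y=np.array([-X[1],X[0],0])
t=load('top')
t0=cv2.imread('pics/top0.png')[:,:,::-1]
S=8
roi=t0[200:250,265:330]; a=cv2.resize(roi,None,fx=S,fy=S,interpolation=cv2.INTER_CUBIC)
g=a.max(2)
m=((g>110)&(a[...,0].astype(int)<300)).astype(np.uint8)
k,l,st,ce=cv2.connectedComponentsWithStats(m)
# component containing holder (approx px 294,221)
cand=[i for i in range(1,k) if st[i,4]>3000]; print(st[cand])
vis=a.copy()
for i in cand:
    cn,_=cv2.findContours((l==i).astype(np.uint8),cv2.RETR_CCOMP,cv2.CHAIN_APPROX_NONE)
    for q in cn:
        if cv2.contourArea(q)<1500: continue
        R=cv2.minAreaRect(q); b=cv2.boxPoints(R); cv2.polylines(vis,[b.astype(int)],1,(255,0,0))
        px=(np.array(R[0])+.5)/S-.5+[265,200]
        for z in(.078,.083): print(i,np.round(px,2),np.round(np.array(R[1])/S,1),R[2],z,np.round(onz(t,*px,z)*1000,1))
cv2.imwrite('pics/z6.png',vis[:,:,::-1])
```

```text
[[  383     5   137   106  9555]
 [   84    77   306   200 34365]
 [  368    85   152   315 32631]
 [    0   142    64    84  4190]
 [    0   219   216   181 18980]]
1 [321.84 206.78] [ 9.3 18.3] 73.73979187011719 0.078 [583.9  42.7  78. ]
1 [321.84 206.78] [ 9.3 18.3] 73.73979187011719 0.083 [582.7  42.7  83. ]
2 [294.42 221.67] [16.4 36.6] 73.838623046875 0.078 [554.3  97.6  78. ]
2 [294.42 221.67] [16.4 36.6] 73.838623046875 0.083 [553.2  97.3  83. ]
2 [294.36 221.62] [ 2.6 24.9] 73.24104309082031 0.078 [554.4  97.7  78. ]
2 [294.36 221.62] [ 2.6 24.9] 73.24104309082031 0.083 [553.3  97.5  83. ]
3 [320.   229.81] [39.2 18.9] 90.0 0.078 [537.1  46.9  78. ]
3 [320.   229.81] [39.2 18.9] 90.0 0.083 [536.1  46.9  83. ]
4 [267.63 222.43] [9.4 8.6] 75.0685806274414 0.078 [553.5 150.9  78. ]
4 [267.63 222.43] [9.4 8.6] 75.0685806274414 0.083 [552.4 150.4  83. ]
5 [278.   238.19] [22.5 26.9] 90.0 0.078 [521.3 130.3  78. ]
5 [278.   238.19] [22.5 26.9] 90.0 0.083 [520.4 129.9  83. ]
```

View pics/z6.png

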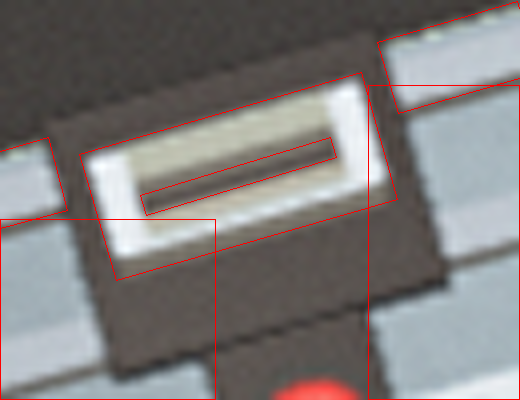

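Call:
carry_out([
  {"hand": 1, "xyz": [0.02, 0.0004, -0.0003], "twist": [0, 0, 0]},
  {"hand": 1, "xyz": [0.02, 0, 0], "twist": [0, 0, 0]},
  {"hand": 1, "xyz": [0.012, 0, 0], "twist": [0, 0, 0]},
  {"hand": 1, "xyz": [0, 0, 0], "twist": [0, 0, 0]},
  {"hand": 1, "xyz": [0, 0, 0], "twist": [0, 0, 0]},
])

```text
time: 8.57
tool_pos: [0.5553, 0.0976, 0.3143]
orientation: [0.428, 0.563, -0.427, 0.563]
wrist_force: [-0.3, 0.8, -0.9]
finger_gap: 0.0076
```

Run:
```python
from h import *
go((.555,.098,.1116),15.6)
c=snap('side')
y0,x0=145,285
a=cv2.resize(c['color'][y0:y0+95,x0-8:x0+62],None,fx=6,fy=6,interpolation=cv2.INTER_CUBIC)
cv2.imwrite('pics/z7.png',a[:,:,::-1])
```

```text
opt 16.0 twist [-0.   0.  -0.1] shift pre-turn [48.  -0.3 -0.5] post-turn [48.  -0.2 -0.5]
opt 196.0 twist [ 1.8e+02 -1.0e-01 -0.0e+00] shift pre-turn [48.  -0.3 -0.5] post-turn [48.   0.2  0.5]
grasp now [555.5  97.6 159.6] jaw ang 15.6 tilt [ 0.001  0.    -1.   ] q [ 0.04  0.43 -0.29  0.85  0.    1.34] F [-0.3  0.8 -0.9] gap 7.6 t 8.57
```

View pics/z7.png

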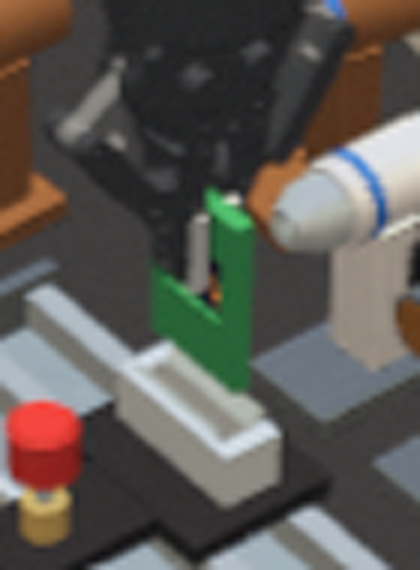

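Call:
carry_out([
  {"hand": 1, "xyz": [0.008, 0, 0], "twist": [0, 0, 0]},
  {"hand": 1, "xyz": [0.006, 0, 0], "twist": [0, 0, 0]},
  {"hand": 1, "xyz": [0.003, 0, 0], "twist": [0, 0, 0]},
  {"hand": 1, "xyz": [0.003, 0, 0], "twist": [0, 0, 0]},
  {"hand": 1, "xyz": [0.003, 0, 0], "twist": [0, 0, 0]},
  {"hand": 1, "xyz": [0, 0, 0], "twist": [0, 0, 0]},
])

```text
time: 9.38
tool_pos: [0.5549, 0.0979, 0.2905]
orientation: [0.427, 0.563, -0.428, 0.563]
wrist_force: [0.7, 0.1, -0.2]
finger_gap: 0.0077
```

Run:
```python
from h import *
go((.555,.098,.1116),15.6)
```

```text
opt 16.0 twist [ 0. -0.  0.] shift pre-turn [24.2  0.1 -0. ] post-turn [24.2  0.1 -0. ]
opt 196.0 twist [-180.   -0.   -0.] shift pre-turn [24.2  0.1 -0. ] post-turn [24.2 -0.1  0. ]
grasp now [554.8  97.9 135.8] jaw ang 15.6 tilt [-0. -0. -1.] q [ 0.04  0.45 -0.32  0.8  -0.    1.34] F [ 0.7  0.1 -0.2] gap 7.7 t 9.38
```

Call:
carry_out([
  {"hand": 1, "xyz": [0.004, 0, 0], "twist": [0, 0, 0]},
  {"hand": 1, "xyz": [0.004, 0, 0], "twist": [0, 0, 0]},
  {"hand": 1, "xyz": [0.004, 0, 0], "twist": [0, 0, 0]},
  {"hand": 1, "xyz": [0.004, 0, 0], "twist": [0, 0, 0]},
  {"hand": 1, "xyz": [0.003, 0, 0], "twist": [0, 0, 0]},
  {"hand": 1, "xyz": [0, 0, 0], "twist": [0, 0, 0]},
])

```text
time: 10.12
tool_pos: [0.5549, 0.0979, 0.2714]
orientation: [0.427, 0.563, -0.428, 0.563]
wrist_force: [-0.7, -0.3, -1.4]
finger_gap: 0.0074
```

Call:
carry_out([
  {"hand": 1, "xyz": [0.002, 0, 0], "twist": [0, 0, 0]},
  {"hand": 1, "xyz": [0.002, 0, 0], "twist": [0, 0, 0]},
  {"hand": 1, "xyz": [0.001, 0, 0], "twist": [0, 0, 0]},
  {"hand": 1, "xyz": [0, 0, 0], "twist": [0, 0, 0]},
])

```text
time: 10.62
tool_pos: [0.555, 0.0979, 0.2666]
orientation: [0.427, 0.563, -0.428, 0.563]
wrist_force: [0.3, -0.1, -0.9]
finger_gap: 0.0076
```

Run:
```python
from h import *
go((.555,.098,.1116),15.6)
```

```text
opt 16.0 twist [ 0. -0.  0.] shift pre-turn [ 0.3  0.1 -0.1] post-turn [ 0.3  0.1 -0.1]
opt 196.0 twist [-180.   -0.   -0.] shift pre-turn [ 0.3  0.1 -0.1] post-turn [ 0.3 -0.1  0.1]
grasp now [554.9  97.9 111.9] jaw ang 15.6 tilt [-0.  0. -1.] q [ 0.04  0.48 -0.34  0.75  0.    1.34] F [ 0.3 -0.1 -0.9] gap 7.6 t 10.62
```

Call:
carry_out([
  {"hand": 1, "xyz": [0.001, 0, 0], "twist": [0, 0, 0]},
  {"hand": 1, "xyz": [0.001, 0, 0], "twist": [0, 0, 0]},
  {"hand": 1, "xyz": [0, 0, 0], "twist": [0, 0, 0]},
])

```text
time: 11.0
tool_pos: [0.555, 0.0979, 0.2663]
orientation: [0.428, 0.563, -0.427, 0.564]
wrist_force: [-4.4, -0.8, 11.8]
finger_gap: 0.0078
```

Run:
```python
from h import *
go((.555,.098,.1116),15.6)
```

```text
opt 16.0 twist [ 0.   0.  -0.1] shift pre-turn [-0.   0.  -0.1] post-turn [-0.   0.  -0.1]
opt 196.0 twist [-1.8e+02  1.0e-01  0.0e+00] shift pre-turn [-0.   0.  -0.1] post-turn [-0.  -0.   0.1]
grasp now [555.2  97.9 111.6] jaw ang 15.6 tilt [ 0.001 -0.    -1.   ] q [ 0.04  0.48 -0.34  0.75 -0.    1.34] F [-4.4 -0.8 11.8] gap 7.8 t 11.0
```

Call:
carry_out([
  {"hand": 1, "xyz": [0.0005, 0, 0], "twist": [0, 0, 0]},
  {"hand": 0.2, "xyz": [0, 0, 0], "twist": [0, 0, 0]},
  {"hand": 0.2, "xyz": [0, 0, 0], "twist": [0, 0, 0]},
  {"hand": 0.2, "xyz": [0, 0, 0], "twist": [0, 0, 0]},
  {"hand": 0.2, "xyz": [-0.02, 0, 0], "twist": [0, 0, 0]},
  {"hand": 0.2, "xyz": [-0.04, 0, 0], "twist": [0, 0, 0]},
  {"hand": 0.2, "xyz": [-0.04, 0, 0], "twist": [0, 0, 0]},
  {"hand": 0.2, "xyz": [0, 0, 0], "twist": [0, 0, 0]},
])

```text
time: 12.0
tool_pos: [0.5563, 0.098, 0.3674]
orientation: [0.429, 0.562, -0.426, 0.565]
wrist_force: [0.1, 0.1, -0.3]
finger_gap: 0.0343
```

Run:
```python
from h import *
go((.4827,.0777,.2),105.6)
c=snap('side')
y0,x0=145,285
a=cv2.resize(c['color'][y0:y0+95,x0-18:x0+62],None,fx=6,fy=6,interpolation=cv2.INTER_CUBIC)
cv2.imwrite('pics/z8.png',a[:,:,::-1])
P=cloud(c);hsv=cv2.cvtColor(c['color'],cv2.COLOR_RGB2HSV)
g=(hsv[...,0]>50)&(hsv[...,0]<80)&(hsv[...,1]>100)&(P[...,1]>0)&(P[...,1]<.2)
Q=P[g]; print(len(Q),rect(Q),np.percentile(Q[:,2],[2,50,95,98,100]))
```

```text
opt 106.0 twist [-90.    0.3  -0.2] shift pre-turn [ 12.3 -76.4  -0.3] post-turn [ 12.7   0.2 -76.3]
opt 286.0 twist [90.  -0.2 -0.3] shift pre-turn [ 12.3 -76.4  -0.3] post-turn [12.7 -0.2 76.3]
grasp now [557.3  98.  212.7] jaw ang 15.6 tilt [ 0.006  0.    -1.   ] q [ 0.04  0.38 -0.22  0.97 -0.    1.34] F [ 0.1  0.1 -0.3] gap 34.3 t 12.0
259 (array([555. ,  96.2]), array([52.8, 11.9]), -73.0) [0.08095563 0.11767194 0.13357082 0.13515367 0.13620363]
```

View pics/z8.png

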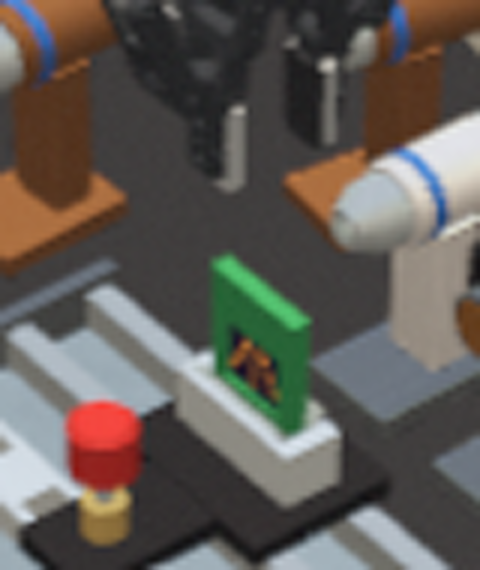

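Call:
carry_out([
  {"hand": -0.2, "xyz": [0, -0.038, 0], "twist": [0, 0, 0]},
  {"hand": -0.2, "xyz": [0, -0.038, 0], "twist": [0, 0, 0]},
  {"hand": -0.2, "xyz": [0, 0, 0], "twist": [-10.5, 0, 0]},
  {"hand": -0.2, "xyz": [0, 0, 0], "twist": [-10.5, 0, 0]},
  {"hand": -0.2, "xyz": [0, 0, 0], "twist": [-10.5, 0, 0]},
  {"hand": -0.2, "xyz": [0, 0, 0], "twist": [-10.5, 0, 0]},
  {"hand": -0.2, "xyz": [0, 0, 0], "twist": [-10.5, 0, 0]},
  {"hand": -0.2, "xyz": [0, 0, 0], "twist": [-10.5, 0, 0]},
])

```text
time: 13.05
tool_pos: [0.4812, 0.0774, 0.3626]
orientation: [0.068, 0.705, -0.068, 0.703]
wrist_force: [0.5, 0.3, -0.4]
finger_gap: 0.0512
```

Call:
carry_out([
  {"hand": -0.2, "xyz": [0, 0, 0], "twist": [-10.5, 0, 0]},
  {"hand": -0.2, "xyz": [0, 0, 0], "twist": [-10.5, 0, 0]},
  {"hand": -0.2, "xyz": [0, 0, 0], "twist": [-6, 0, 0]},
  {"hand": -0.2, "xyz": [0.03, 0, 0], "twist": [0, 0, 0]},
  {"hand": -0.2, "xyz": [0.02, 0, 0], "twist": [0, 0, 0]},
  {"hand": -0.2, "xyz": [0, 0, 0], "twist": [0, 0, 0]},
  {"hand": -0.2, "xyz": [0, 0, 0], "twist": [0, 0, 0]},
])

```text
time: 13.92
tool_pos: [0.4818, 0.0775, 0.3141]
orientation: [-0.096, 0.701, 0.096, 0.7]
wrist_force: [-0.6, -0.6, 0.5]
finger_gap: 0.0512
```

Run:
```python
from h import *
go((.4828,.0778,.097),105.6)
c=snap('side')
y0,x0=125,250
a=cv2.resize(c['color'][y0:y0+110,x0:x0+100],None,fx=5.4,fy=5.4,interpolation=cv2.INTER_CUBIC)
cv2.imwrite('pics/z9.png',a[:,:,::-1])
hsv=cv2.cvtColor(c['color'],cv2.COLOR_RGB2HSV)
m=cv2.inRange(hsv,(0,180,60),(5,255,255))|cv2.inRange(hsv,(176,180,60),(180,255,255)); m[:, :270]=0; m[:,310:]=0; m[:200]=0
vs,us=np.where(m>0); print(us.min(),us.max(),vs.min(),vs.max(),us.mean(),'ray mid at z=.095',np.round(onz(c,us.min()/2+us.max()/2,vs.mean(),.095)*1000,1), 'pred',proj(c,(.4828,.0778,.095)))
```

```text
opt 106.0 twist [ 0. -0. -0.] shift pre-turn [62.4  0.1  1.1] post-turn [62.4  0.1  1.1]
opt 286.0 twist [-1.8e+02  0.0e+00 -1.0e-01] shift pre-turn [62.4  0.1  1.1] post-turn [62.4 -0.1 -1.1]
grasp now [481.7  77.5 159.4] jaw ang 105.6 tilt [-0.001  0.    -1.   ] q [ 0.01  0.3  -0.49  0.79  0.   -0.26] F [-0.6 -0.6  0.5] gap 51.2 t 13.93
279 289 212 225 283.94776119402985 ray mid at z=.095 [483.1  79.2  95. ] pred (np.float64(284.073849412233), np.float64(219.1786381633531))
```

View pics/z9.png

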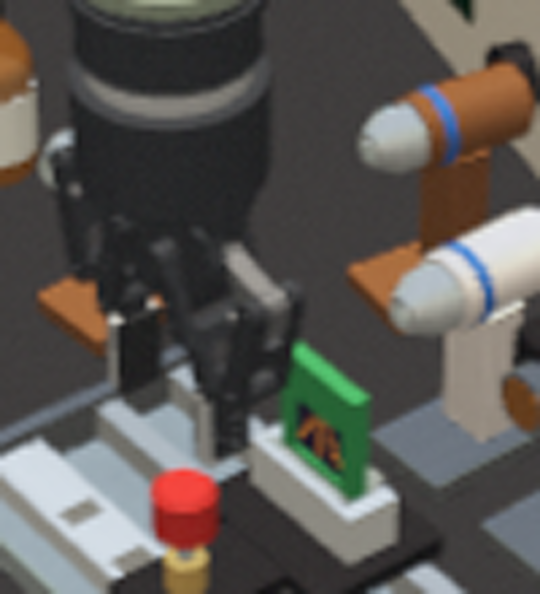

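Call:
carry_out([
  {"hand": -0.2, "xyz": [0.02, 0, 0.001], "twist": [0, 0, 0]},
  {"hand": -0.2, "xyz": [0.022, 0, 0], "twist": [0, 0, 0]},
  {"hand": -0.2, "xyz": [0.02, 0, 0], "twist": [0, 0, 0]},
  {"hand": -0.2, "xyz": [0, 0, 0], "twist": [0, 0, 0]},
  {"hand": -0.2, "xyz": [0, 0, 0], "twist": [0, 0, 0]},
], newtons=60)

```text
time: 14.6
tool_pos: [0.4833, 0.0777, 0.2532]
orientation: [-0.096, 0.7, 0.096, 0.701]
wrist_force: [-0.4, -0.5, 1.1]
finger_gap: 0.0511
```

Run:
```python
from h import *
go((.4828,.0778,.097),105.6)
```

```text
opt 106.0 twist [0.  0.1 0. ] shift pre-turn [ 1.5  0.2 -0.5] post-turn [ 1.5  0.2 -0.5]
opt 286.0 twist [-1.8e+02 -0.0e+00  1.0e-01] shift pre-turn [ 1.5  0.2 -0.5] post-turn [ 1.5 -0.2  0.5]
grasp now [483.5  77.7  98.5] jaw ang 105.6 tilt [ 0.002  0.    -1.   ] q [ 0.01  0.38 -0.55  0.64  0.   -0.26] F [-0.4 -0.5  1.1] gap 51.1 t 14.6
```

Call:
carry_out([
  {"hand": 1, "xyz": [0, 0, 0], "twist": [0, 0, 0]},
  {"hand": 1, "xyz": [0, 0, 0], "twist": [0, 0, 0]},
  {"hand": 1, "xyz": [0, 0, 0], "twist": [0, 0, 0]},
  {"hand": 1, "xyz": [0, 0, 0], "twist": [0, 0, 0]},
  {"hand": 1, "xyz": [0, 0, 0], "twist": [0, 0, 0]},
], newtons=60)

```text
time: 15.22
tool_pos: [0.4833, 0.0777, 0.2525]
orientation: [-0.096, 0.7, 0.096, 0.701]
wrist_force: [2.5, -0.6, 2.2]
finger_gap: 0.026
```

Run:
```python
from h import *
go((.4828,.0778,.097),105.6)
c=snap('side')
y0,x0=125,250
a=cv2.resize(c['color'][y0:y0+110,x0:x0+100],None,fx=5.4,fy=5.4,interpolation=cv2.INTER_CUBIC)
cv2.imwrite('pics/z10.png',a[:,:,::-1])
```

```text
opt 106.0 twist [-0.   0.1  0. ] shift pre-turn [ 0.8  0.3 -0.4] post-turn [ 0.8  0.3 -0.4]
opt 286.0 twist [ 1.8e+02  0.0e+00 -1.0e-01] shift pre-turn [ 0.8  0.3 -0.4] post-turn [ 0.8 -0.3  0.4]
grasp now [483.5  77.7  97.8] jaw ang 105.6 tilt [ 0.001 -0.    -1.   ] q [ 0.01  0.38 -0.55  0.63 -0.   -0.26] F [ 2.5 -0.6  2.2] gap 26.0 t 15.22
```

View pics/z10.png

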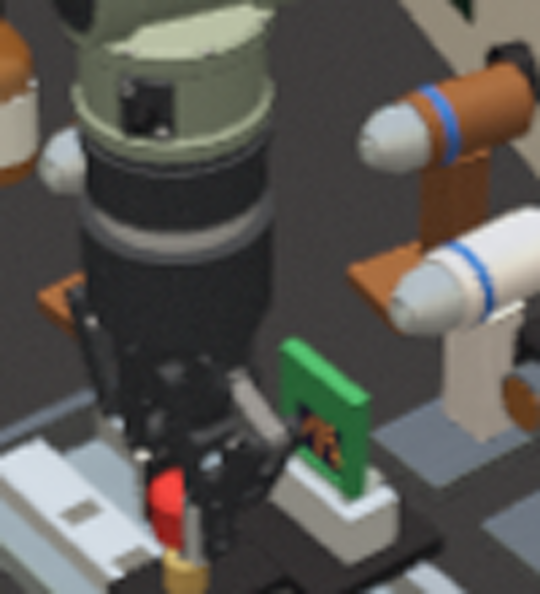

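Call:
carry_out([
  {"hand": 1, "xyz": [-0.004, 0, 0], "twist": [0, 0, 0]},
  {"hand": 1, "xyz": [-0.004, 0, 0], "twist": [0, 0, 0]},
  {"hand": 1, "xyz": [-0.004, 0, 0], "twist": [0, 0, 0]},
  {"hand": 1, "xyz": [0, 0, 0], "twist": [0, 0, 0]},
])

```text
time: 15.78
tool_pos: [0.4832, 0.0777, 0.264]
orientation: [-0.096, 0.7, 0.096, 0.701]
wrist_force: [6.7, 0.2, -8.6]
finger_gap: 0.0263
```

Run:
```python
from h import *
go((.4828,.0778,.111),105.6)
```

```text
opt 106.0 twist [-0.   0.1  0. ] shift pre-turn [-1.7  0.2 -0.3] post-turn [-1.7  0.2 -0.3]
opt 286.0 twist [ 1.8e+02  0.0e+00 -1.0e-01] shift pre-turn [-1.7  0.2 -0.3] post-turn [-1.7 -0.2  0.3]
grasp now [483.3  77.7 109.3] jaw ang 105.6 tilt [ 0.001  0.    -1.   ] q [ 0.01  0.37 -0.54  0.66  0.   -0.26] F [ 6.7  0.2 -8.6] gap 26.3 t 15.78
```

Call:
carry_out([
  {"hand": 1, "xyz": [-0.0025, 0, 0.0005], "twist": [0, 0, 0]},
  {"hand": 1, "xyz": [-0.001, 0, 0], "twist": [0, 0, 0]},
  {"hand": 1, "xyz": [0, 0, 0], "twist": [0, 0, 0]},
])

```text
time: 16.15
tool_pos: [0.4834, 0.0778, 0.2669]
orientation: [-0.096, 0.701, 0.096, 0.7]
wrist_force: [5.9, -0.3, -12.4]
finger_gap: 0.0258
```

Run:
```python
from h import *
go((.4828,.0778,.113),105.6)
```

```text
opt 106.0 twist [ 0. -0. -0.] shift pre-turn [-0.8  0.1 -0.6] post-turn [-0.8  0.1 -0.6]
opt 286.0 twist [-180.    0.   -0.] shift pre-turn [-0.8  0.1 -0.6] post-turn [-0.8 -0.1  0.6]
grasp now [483.3  77.9 112.2] jaw ang 105.6 tilt [-0.  0. -1.] q [ 0.01  0.36 -0.54  0.67  0.   -0.26] F [  5.9  -0.3 -12.4] gap 25.8 t 16.15
```

Call:
carry_out([
  {"hand": 1, "xyz": [0, 0.005, 0], "twist": [0, 0, 0]},
  {"hand": 1, "xyz": [0, 0.005, 0], "twist": [0, 0, 0]},
  {"hand": 1, "xyz": [0, 0.005, 0], "twist": [0, 0, 0]},
  {"hand": 1, "xyz": [0, 0, 0], "twist": [0, 0, 0]},
])

```text
time: 16.65
tool_pos: [0.4792, 0.0928, 0.2668]
orientation: [-0.096, 0.701, 0.097, 0.7]
wrist_force: [6.0, 2.4, -11.2]
finger_gap: 0.0262
```

Run:
```python
from h import *
Y=np.array([-.2689,.9632,0])
go(np.array([.4828,.0778,.113])+.04*Y,105.6)
c=snap('side')
y0,x0=125,250
a=cv2.resize(c['color'][y0:y0+110,x0:x0+100],None,fx=5.4,fy=5.4,interpolation=cv2.INTER_CUBIC)
cv2.imwrite('pics/z11.png',a[:,:,::-1])
```

```text
opt 106.0 twist [ 0.  -0.  -0.1] shift pre-turn [-0.9 24.6 -0.5] post-turn [-0.9 24.6 -0.5]
opt 286.0 twist [-1.8e+02  1.0e-01 -0.0e+00] shift pre-turn [-0.9 24.6 -0.5] post-turn [ -0.9 -24.6   0.5]
grasp now [479.1  92.9 112.1] jaw ang 105.6 tilt [-0.001  0.001 -1.   ] q [ 0.04  0.36 -0.54  0.67  0.   -0.23] F [  6.    2.4 -11.2] gap 26.2 t 16.65
```

View pics/z11.png

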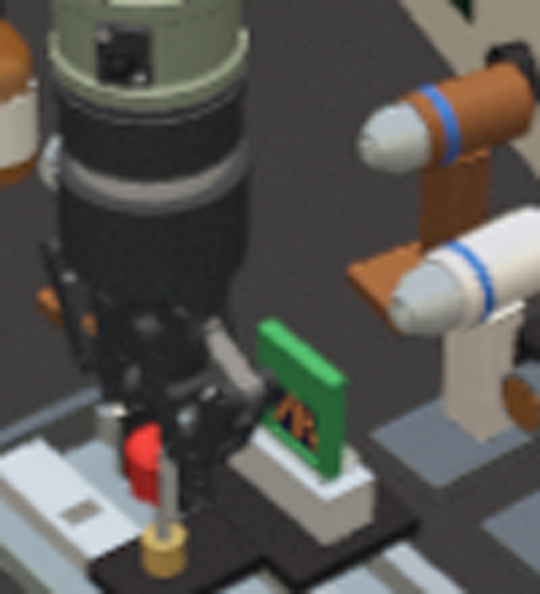

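Call:
carry_out([
  {"hand": 1, "xyz": [0, 0.007, 0], "twist": [0, 0, 0]},
  {"hand": 1, "xyz": [0, 0.007, 0], "twist": [0, 0, 0]},
  {"hand": 1, "xyz": [0, 0.006, 0], "twist": [0, 0, 0]},
  {"hand": 1, "xyz": [0, 0.005, 0], "twist": [0, 0, 0]},
  {"hand": 1, "xyz": [0, 0, 0], "twist": [0, 0, 0]},
  {"hand": 1, "xyz": [0, 0, 0], "twist": [0, 0, 0]},
])

```text
time: 17.45
tool_pos: [0.4725, 0.1167, 0.2668]
orientation: [-0.096, 0.701, 0.097, 0.7]
wrist_force: [5.8, 1.2, -11.9]
finger_gap: 0.0261
```

Run:
```python
from h import *
Y=np.array([-.2689,.9632,0])
go(np.array([.4833,.0779,.112])+.04*Y,105.6)
c=snap('side')
y0,x0=125,250
a=cv2.resize(c['color'][y0:y0+110,x0-10:x0+90],None,fx=5.4,fy=5.4,interpolation=cv2.INTER_CUBIC)
cv2.imwrite('pics/z12.png',a[:,:,::-1])
P=cloud(c);hsv=cv2.cvtColor(c['color'],cv2.COLOR_RGB2HSV)
g=(hsv[...,0]>50)&(hsv[...,0]<80)&(hsv[...,1]>100)&(P[...,1]>0)&(P[...,1]<.2)
Q=P[g]; print(len(Q),rect(Q),'before (555,96.2): expect',np.array([555,96.2])+40*Y[:2],np.percentile(Q[:,2],[95,98,100]))
```

```text
opt 106.0 twist [ 0.  -0.  -0.1] shift pre-turn [ 0.1 -0.3 -0. ] post-turn [ 0.1 -0.3 -0. ]
opt 286.0 twist [-1.8e+02  1.0e-01 -0.0e+00] shift pre-turn [ 0.1 -0.3 -0. ] post-turn [0.1 0.3 0. ]
grasp now [472.4 116.9 112.1] jaw ang 105.6 tilt [-0.001  0.001 -1.   ] q [ 0.09  0.36 -0.55  0.67  0.   -0.18] F [  5.8   1.2 -11.9] gap 26.1 t 17.45
231 (array([531.1, 105.6]), array([112. ,  32.7]), 69.0) before (555,96.2): expect [544.244 134.728] [0.13530526 0.17310366 0.19084519]
```

View pics/z12.png

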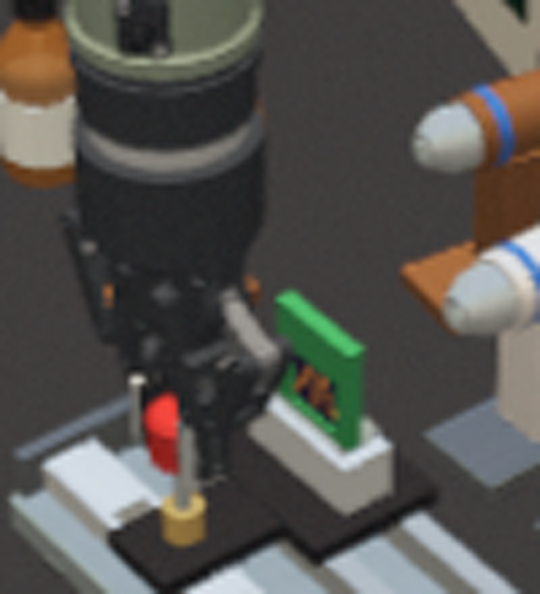

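Call:
carry_out([
  {"hand": 1, "xyz": [0.004, 0, 0], "twist": [0, 0, 0]},
  {"hand": 1, "xyz": [0.004, 0, 0], "twist": [0, 0, 0]},
  {"hand": 1, "xyz": [0.004, 0, 0], "twist": [0, 0, 0]},
  {"hand": 1, "xyz": [0, 0, 0], "twist": [0, 0, 0]},
])

```text
time: 18.0
tool_pos: [0.4725, 0.1167, 0.2556]
orientation: [-0.096, 0.701, 0.097, 0.701]
wrist_force: [4.1, 3.3, -1.7]
finger_gap: 0.0261
```

Call:
carry_out([
  {"hand": 1, "xyz": [0.003, 0, 0], "twist": [0, 0, 0]},
  {"hand": 1, "xyz": [0.003, 0, 0], "twist": [0, 0, 0]},
  {"hand": 1, "xyz": [0, 0, 0], "twist": [0, 0, 0]},
])

```text
time: 18.38
tool_pos: [0.4725, 0.1164, 0.2499]
orientation: [-0.096, 0.7, 0.096, 0.701]
wrist_force: [2.3, 2.8, 3.3]
finger_gap: 0.0258
```

Run:
```python
from h import *
Y=np.array([-.2689,.9632,0])
go(np.array([.4833,.0779,.0928])+.04*Y,105.6)
```

```text
opt 106.0 twist [ 0.  0. -0.] shift pre-turn [ 2.4 -0.   0. ] post-turn [ 2.4 -0.   0. ]
opt 286.0 twist [-180.    0.    0.] shift pre-turn [ 2.4 -0.   0. ] post-turn [ 2.4  0.  -0. ]
grasp now [472.6 116.5  95.2] jaw ang 105.6 tilt [ 0.  0. -1.] q [ 0.09  0.38 -0.56  0.63  0.   -0.18] F [2.3 2.8 3.3] gap 25.8 t 18.38
```

Call:
carry_out([
  {"hand": 1, "xyz": [0.001, 0, 0], "twist": [0, 0, 0]},
  {"hand": 1, "xyz": [0.001, 0, 0], "twist": [0, 0, 0]},
  {"hand": 1, "xyz": [0, 0, 0], "twist": [0, 0, 0]},
])

```text
time: 18.75
tool_pos: [0.4726, 0.1163, 0.2485]
orientation: [-0.096, 0.7, 0.096, 0.701]
wrist_force: [0.4, 1.4, 11.0]
finger_gap: 0.0262
```

Run:
```python
from h import *
Y=np.array([-.2689,.9632,0])
go(np.array([.4833,.0779,.0928])+.04*Y,105.6)
```

```text
opt 106.0 twist [-0.  0.  0.] shift pre-turn [ 1.   0.1 -0. ] post-turn [ 1.   0.1 -0. ]
opt 286.0 twist [ 1.8e+02  0.0e+00 -1.0e-01] shift pre-turn [ 1.   0.1 -0. ] post-turn [ 1.  -0.1  0. ]
grasp now [472.7 116.3  93.8] jaw ang 105.6 tilt [ 0.001 -0.    -1.   ] q [ 0.09  0.38 -0.57  0.62 -0.   -0.18] F [ 0.4  1.4 11. ] gap 26.2 t 18.75
```

Call:
carry_out([
  {"hand": 1, "xyz": [0.001, 0, 0], "twist": [0, 0, 0]},
  {"hand": 1, "xyz": [0, 0, 0], "twist": [0, 0, 0]},
])

```text
time: 19.0
tool_pos: [0.4726, 0.1163, 0.2484]
orientation: [-0.096, 0.7, 0.096, 0.701]
wrist_force: [-2.4, 0.4, 19.4]
finger_gap: 0.026
```

Run:
```python
from h import *
c=snap('side'); t=snap('top')
y0,x0=125,250
a=cv2.resize(c['color'][y0:y0+110,x0-10:x0+110],None,fx=5.4,fy=5.4,interpolation=cv2.INTER_CUBIC)
cv2.imwrite('pics/z13.png',a[:,:,::-1]); cv2.imwrite('pics/s13.png',c['color'][:,:,::-1])
P=cloud(c);hsv=cv2.cvtColor(c['color'],cv2.COLOR_RGB2HSV)
g=((hsv[...,0]>50)&(hsv[...,0]<80)&(hsv[...,1]>100)).astype(np.uint8); g[:,:280]=0;g[:170]=0
k,l,st,ce=cv2.connectedComponentsWithStats(g); i=1+np.argmax(st[1:,4])
Q=P[l==i]; Q=Q[Q[:,2]<.15]; print(st[i],rect(Q),np.percentile(Q[:,2],[90,98]))
Y=np.array([-.2689,.9632,0]);X=np.array([.9632,.2689,0]);H=np.array([.555,.098,0])+.04*Y
for sx,sy,z in((-1,-1,.132),(-1,1,.132),(1,1,.132),(1,-1,.132),(1,-1,.09)): print(np.round(proj(c,H+sx*.004*X+sy*.025*Y+[0,0,z]),1))
print('obj',proj(c,H+.09*X+[0,0,.1]))
go((.4725,.1164,.0928),105.6)
```

```text
[292 179  16  29 245] (array([576.9, 214. ]), array([216.4,  37.7]), 67.9) [0.13297716 0.1342936 ]
[304.7 191.1]
[291.5 180.4]
[294.2 179.1]
[307.4 189.7]
[307.3 203.6]
obj (np.float64(328.66634861979094), np.float64(181.1569384884055))
opt 106.0 twist [-0.   0.1  0.1] shift pre-turn [ 0.9  0.2 -0.1] post-turn [ 0.9  0.2 -0.1]
opt 286.0 twist [ 1.8e+02  1.0e-01 -1.0e-01] shift pre-turn [ 0.9  0.2 -0.1] post-turn [ 0.9 -0.2  0.1]
grasp now [472.9 116.2  93.7] jaw ang 105.6 tilt [ 0.001 -0.001 -1.   ] q [ 0.09  0.38 -0.57  0.62 -0.   -0.18] F [-2.1  0.9 18.8] gap 26.0 t 19.1
```

View pics/z13.png

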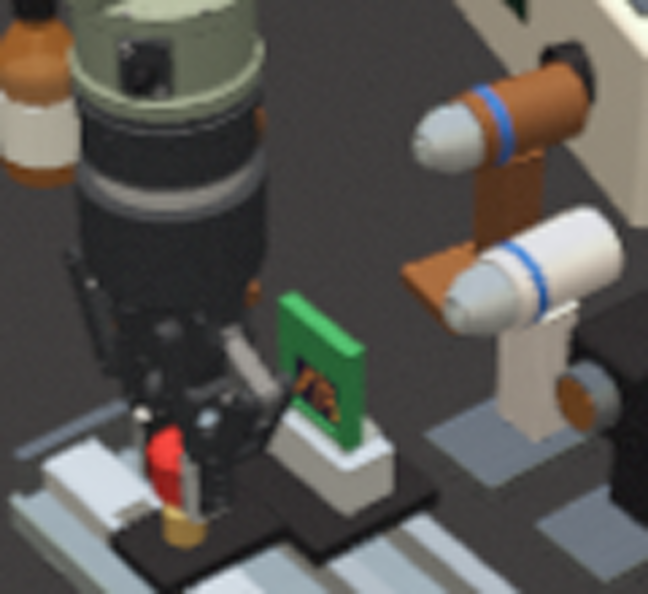

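View pics/s13.png

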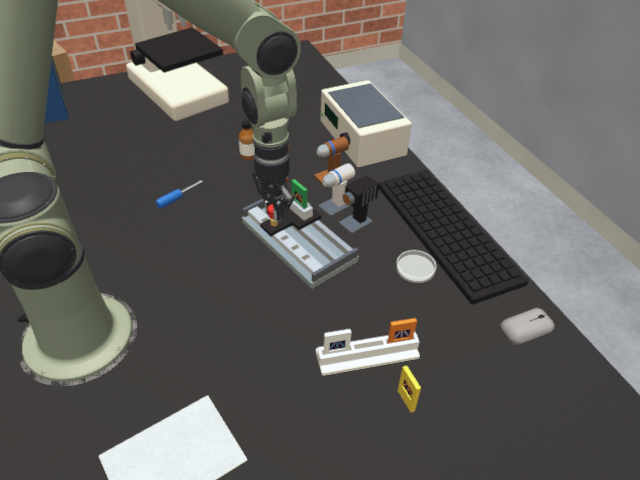

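Run:
```python
from h import *
go((.4725,.1164,.0928),105.6)
print(r.job_done())
```

```text
opt 106.0 twist [-0.   0.1  0.1] shift pre-turn [ 0.9  0.2 -0.1] post-turn [ 0.9  0.2 -0.1]
opt 286.0 twist [ 1.8e+02  1.0e-01 -1.0e-01] shift pre-turn [ 0.9  0.2 -0.1] post-turn [ 0.9 -0.2  0.1]
grasp now [472.9 116.2  93.7] jaw ang 105.6 tilt [ 0.001 -0.001 -1.   ] q [ 0.09  0.38 -0.57  0.62 -0.   -0.18] F [-2.1  0.9 18.8] gap 26.0 t 19.1
the job is handed in; nothing more can be done
None
```

I took the green plate from the middle rack place and pushed it home in the holder. I then pulled the knob up about 14 mm, slid the carriage one hole (+40 mm along the stage's y) to the white objective, and pushed the pin home. I handed the job in at 19.1 s with the gripper still on the knob.

**Plate:** it met the slot floor with about 12 N, at the height worked out beforehand. Later pictures show its top edge at about 133 mm (132 mm expected), still square in the holder.

**Carriage:** the hand's travel and the plate's place in the side view both match +40 mm to within about 1 mm. The plate stands in front of the white objective.

**Pin:** the force rose from 3 N to 11 N to 19 N over the last 3 mm, with no movement at the end, so the pin is on its lower stop. The hand is holding it down with about 19 N.

**Other things:** in the last side picture the orange and white plates, dish, bottle and screwdriver look unmoved.

**Checks that were less clean:**
- **Knob width:** the finger opening on the knob read 26 mm, against its nominal 28 mm.
- **Lift distance:** lift distance and spring force disagreed by about 1.5 mm, probably a little slip or sensor noise.
- **Top view:** the arm hid the holder from the top camera when I placed the plate, and I did not look at the last top picture. The final checks rest on the side view, the arm pose and the forces.

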